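# Put three perfume bottles back on their own coasters

## Robot

A 6-joint arm with a two-finger parallel gripper is mounted at the origin on the work surface. World frame = base frame: x ahead of the robot, y to its left, z up, the work surface at z = 0. Lengths are in m, angles in rad, forces in N, time in s.
With the tool pointing down it reaches from about 0.325 to 0.775 m from the base axis. Payload 5.5 kg.
Tool frame: the origin (TCP) lies between the finger pads; the fingertips stand 8 mm ahead of it and the grasp point (between the pads) lies 11 mm behind it (tcp_to_tips is the distance from the TCP to the fingertips, in m); z points along the fingers, y is the line along which they close (so a half turn about z gives the same grasp; the last joint's range is limited). The gripper opens to 88 mm and grips with 3 to 60 N. Pads are 20 mm wide; open, the fingers measure 115 mm over their backs; the gripper's body (75 mm by 178 mm) begins 61 mm behind the grasp point.
Start: joints at [-1.383, 0.091, 1.231, -0, 1.82, -0.057], TCP at [0.145, -0.582, 0.231] pointing down, gripper open.
Joint ranges: [-2.87, 2.87], [-0.86, 2.18], [0.17, 2.46], [-1.51, 4.65], [0.06, 2.69], [-2.65, 2.65]. Speed limits (rad/s): [2.57, 2.57, 3.01, 3.14, 3.14, 3.14].

## Interface

Orientations are given as a unit quaternion [w, x, y, z].
In Python, from bench import * gives the robot as it stands. Calls block until the motion is done:
- move_to(position, orientation): joint-space move of the TCP to a pose.
- move_l(position, speed=0.15, orientation=None): straight line of the TCP; orientation=None keeps the orientation; speed is the mean speed in m/s.
- movej(angles): joint-space move.
- gripper_open() and close(): open the fingers fully, or close them until they stop; the grip force is fixed at half the most.
- hold(seconds).
- inverse_kinematics(position, orientation): joint angles nearest the present ones, or None.
- state(): the state.
- get_image(name): name is "scene" or "side" or "wrist"; returns a dict with "frame" (384x512x3 uint8, blue, green, red), "depth" (384x512 float32, m along the optical axis (not along the pixel's ray), 0 where there is no reading), "camera_matrix" (3x3 intrinsics, pixels), "view" (4x4, takes a point from world to camera coordinates). Camera axes: x right, y up, looking along -z (the intrinsics and any distortion apply to the point x, -y, -z); pixel columns grow to the right and rows downward; lengths in m; the calibration is good to about 2 mm. A picture is of the moment at which its call begins.
A pose or a line that the arm cannot do raises IKError and nothing moves.
- job_done(): hands the job in; it is judged then, once.
The state is a dict: "time": time; "joint_pos": joint angles; "dq": joint speeds; "joint_torque": joint torques, N m; "ee_pos": TCP position; "ee_rot": TCP orientation; "ft_force": force on the tool from outside, world axes, zero at the start; "moment": the same for the moment, N m; "finger_gap": finger opening in m; "finger_force": force on a finger pad.
Only numpy, scipy, OpenCV 4.12 (cv2) and the standard library are available. Lean on these libraries where they do the work, as an engineer would, in place of code of your own. Each camera call takes 0.05 s, during which the arm holds its last target. There are 200 camera calls.

## Task

The three perfume bottles each stand on another one's coaster. Use the empty six-sided spare coaster to park one bottle on the way and rearrange them so that each stands upright in the middle of the wooden coaster of its own shape (round on round, square on square, oblong on oblong, the oblong one lengthways along its coaster), with the spare left empty. Set the bottles down rather than dropping or toppling them, and leave the jar of coffee beans and the glass beaker where they stand.

Things in the scene. Friction and masses are not known exactly. Their poses are not given: they have to be found in the camera images.
- bottle_round: Frosted glass bottle with a round body 46 mm in diameter; the body is 58 mm high (its shoulder slopes in over the top 8 mm), 94 mm high with the cap. On top sits a straight round screw cap, 26 mm across and 36 mm high (lowest 10 mm brass, the rest white), centred. About 0.16 kg (may be 30 % off). Origin: centre of the underside, z up.
- bottle_square: Frosted glass bottle with a square body 44 x 44 mm, 50 mm high, 86 mm high with the cap. On top sits a straight round screw cap, 26 mm across and 36 mm high (lowest 10 mm brass, the rest white), centred. About 0.16 kg (may be 30 % off). Origin: centre of the underside, z up, x and y square to its sides.
- bottle_oblong: Frosted glass bottle with an oblong body 66 mm (x) by 30 mm (y), 56 mm high, 92 mm high with the cap. On top sits a straight round screw cap, 26 mm across and 36 mm high (lowest 10 mm brass, the rest white), centred. About 0.16 kg (may be 30 % off). Origin: centre of the underside, z up, x along its long side. Both ends are alike.
- coaster_round: Round light-wood coaster, 90 mm across, 8 mm thick, flat, with a darker round inlay in the middle. Origin: centre of its underside, on the table; its top is 8 mm above that. Fixed.
- coaster_square: Square light-wood coaster, 86 x 86 mm, 8 mm thick, flat, with a darker square inlay in the middle. Origin: centre of its underside, on the table; its top is 8 mm above that. Fixed.
- coaster_oblong: Oblong light-wood coaster, 110 mm (x) by 72 mm (y), 8 mm thick, flat, with a darker oblong inlay in the middle. Origin: centre of its underside, on the table; its top is 8 mm above that. Fixed; x along its long side.
- coaster_spare: Six-sided light-wood coaster, 88 mm across its flats, 8 mm thick, flat, without inlay: the spare, empty at the start. Origin: centre of its underside, on the table; its top is 8 mm above that. Fixed.
- jar: Bystander: squat jar of dark coffee beans with a glass lid and knob, 76 mm across, 87 mm high, loose. Origin: centre of the underside.
- beaker: Bystander: clear glass beaker, 70 mm across the rim, 85 mm high, with a white stirring stick leaning in it that rises to 115 mm, loose. Origin: centre of the underside.
Not all that is in view belongs to the job. Leave any black, blue or yellow look-alike of the coaster_round alone.

How it is judged:
By the outcome, as a careful person would: the job done as asked, in the order asked, and still so for the second after the job is handed in, with the robot touching nothing.
It also fails if it takes over 115 s, if anything falls off the work surface, if the arm or the gripper's body presses on something with over 40 N, if the wrist force passes 120 N, or if a joint passes its speed limit or range.

## Working session

There is one attempt and no reset: what is moved stays moved. The work goes in short steps, each a Python script; the robot and the scene stay as the last script left them, time stands still between calls to the robot, and variables do not carry over. Pictures are saved under pics/ and viewed, at most 14 in all, crops included, and the job is handed in when it is done.

```bash
ls; mkdir -p pics; python3 - <<'E'
from bench import *
import cv2,numpy as np
s=state();print(s['time'],s['ee_pos'],s['ee_rot'],s['finger_gap'])
for n in ("scene","side"):
    r=get_image(n);cv2.imwrite(f"pics/{n}0.png",r["frame"]);np.savez(f"{n}0.npz",**r)
    print(n,r["camera_matrix"].tolist(),np.round(np.linalg.inv(r["view"]),3).tolist(),(r["depth"]>0).mean())
E
```

```text
pics
0.0 [ 0.14535437 -0.58183131  0.22954142] [-9.48276906e-04  9.92518986e-01  1.22086678e-01 -7.41339910e-05] 0.08801990393682067
scene [[462.6490700087871, 0.0, 262.56445954781657], [0.0, 462.6490700087871, 186.79806587725272], [0.0, 0.0, 1.0]] [[0.376, -0.619, 0.689, 1.334], [0.927, 0.253, -0.278, -0.499], [-0.002, 0.743, 0.669, 0.887], [0.0, 0.0, 0.0, 1.0]] 0.9959309895833334
side [[394.5767564681061, 0.0, 257.41580335420775], [0.0, 394.5767564681061, 190.98091044644482], [0.0, 0.0, 1.0]] [[-0.799, 0.322, -0.508, -0.167], [-0.601, -0.439, 0.667, 0.714], [-0.008, 0.839, 0.545, 0.756], [0.0, 0.0, 0.0, 1.0]] 0.9960428873697916
```

View pics/scene0.png

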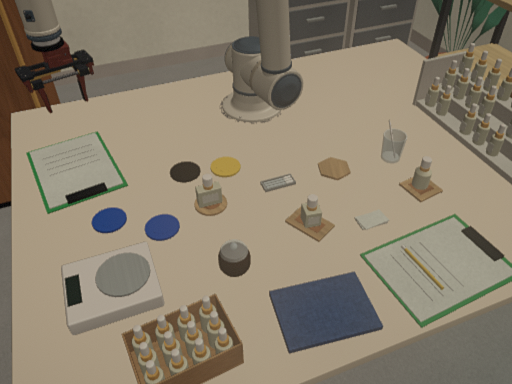

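View pics/side0.png

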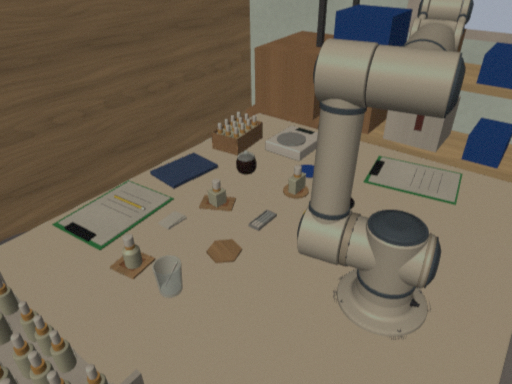

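The scene view shows three bottles, apparently oblong on round at (208,190), square on oblong at (311,212) and round on square at (422,175). The spare hex is at (334,168), the jar at (235,258) and the beaker at (393,147). Things I could mistake for the targets:
- Black disc (185,171), yellow disc (225,166) and blue discs (109,220) and (162,227), which look like the round coaster.
- Bottles in the box (185,345) and on the rack (465,100).

I'll check the choice in a close crop and measure.

```bash
cat > h.py <<'E'
import cv2,numpy as np
def world(r):
    "world point per pixel from depth"
    K=r["camera_matrix"];T=np.linalg.inv(r["view"]);d=r["depth"]
    v,u=np.indices(d.shape)
    c=np.stack([(u-K[0,2])/K[0,0]*d,-(v-K[1,2])/K[1,1]*d,-d,np.ones_like(d)],-1)
    return (c@T.T)[...,:3]
def cast(r,uv,z):
    "pixels (n,2) -> world xy on plane z"
    K=r["camera_matrix"];T=np.linalg.inv(r["view"]);uv=np.asarray(uv,float).reshape(-1,2)
    d=np.stack([(uv[:,0]-K[0,2])/K[0,0],-(uv[:,1]-K[1,2])/K[1,1],-np.ones(len(uv))],1)@T[:3,:3].T
    o=T[:3,3];return o[:2]+d[:,:2]*((z-o[2])/d[:,2])[:,None]
def project(r,p):
    c=r["view"]@np.append(p,1);K=r["camera_matrix"]
    return K[0,0]*c[0]/-c[2]+K[0,2],K[1,1]*-c[1]/-c[2]+K[1,2]
E
python3 - <<'E'
import cv2,numpy as np
from h import *
big=[]
for n,P in (("scene",{"onround":(208,190),"onobl":(311,212),"onsq":(422,175),"hex":(334,168)}),("side",{"onround":(296,183),"onobl":(217,195),"onsq":(132,257),"hex":(224,251)})):
    r=np.load(n+"0.npz");W=world(r);hsv=cv2.cvtColor(r["frame"],cv2.COLOR_BGR2HSV);row=[]
    print(n,"table z",np.median(W[...,2][(abs(W[...,0]-.5)<.2)&(abs(W[...,1])<.3)]))
    for k,(u,v) in P.items():
        w=W[v-30:v+30,u-30:u+30];z=w[...,2]
        row.append(cv2.resize(r["frame"][v-32:v+32,u-32:u+32],(200,200),interpolation=cv2.INTER_CUBIC))
        h=hsv[v-30:v+30,u-30:u+30]
        co=(z>.004)&(z<.014);co=cv2.morphologyEx(co.astype(np.uint8),cv2.MORPH_OPEN,np.ones((3,3)))>0
        cap=(z>.085)&(z<.11);body=(z>.02)&(z<.055)
        print(k,"coaster hsv",np.median(h[co],0) if co.any() else None,"n",co.sum())
        if co.any(): 
            rr=cv2.minAreaRect(w[co][:,:2].astype(np.float32)*1000);print("  coaster rect mm",np.round(rr[0]),np.round(rr[1]),round(rr[2]))
        if cap.sum()>5: 
            t=z>z.max()-.006
            print("  cap zmax",z.max().round(3),"cap mean",w[cap].mean(0).round(3),"top",w[t].mean(0).round(3),"top ext",np.ptp(w[t],0).round(3))
            rr=cv2.minAreaRect(w[body][:,:2].astype(np.float32)*1000);print("  body rect",np.round(rr[0]),np.round(rr[1]),round(rr[2]))
    big.append(np.hstack(row))
cv2.imwrite("pics/crops.png",np.vstack(big))
E
```

```text
scene table z 0.0013331779551100098
onround coaster hsv [ 18. 108. 140.] n 1082
  coaster rect mm [ 360. -281.] [178. 232.] 70
  cap zmax 0.887 cap mean [ 0.433 -0.293  0.097] top [ 1.334 -0.499  0.887] top ext [0. 0. 0.]
  body rect [ 441. -296.] [69. 25.] 72
onobl coaster hsv [ 17. 105. 136.] n 628
  coaster rect mm [549. -79.] [234. 101.] 7
  cap zmax 0.887 cap mean [ 0.602 -0.071  0.093] top [ 1.334 -0.499  0.887] top ext [0. 0. 0.]
  body rect [609. -81.] [58. 32.] 39
onsq coaster hsv [ 17. 106. 139.] n 427
  coaster rect mm [596. 284.] [91. 92.] 5
  cap zmax 0.887 cap mean [0.59  0.281 0.097] top [ 1.334 -0.499  0.887] top ext [0. 0. 0.]
  body rect [539. 281.] [ 41. 147.] 89
hex coaster hsv [ 17. 105. 142.] n 503
  coaster rect mm [427.  96.] [ 89. 101.] 62
  cap zmax 0.887 cap mean [ 0.595 -0.067  0.095] top [ 1.334 -0.499  0.887] top ext [0. 0. 0.]
  body rect [0. 0.] [0. 0.] 0
side table z 0.0027178846654937194
onround coaster hsv [ 17. 120. 107.] n 310
  coaster rect mm [ 469. -337.] [140. 422.] 29
  cap zmax 0.756 cap mean [ 0.424 -0.287  0.097] top [-0.167  0.714  0.756] top ext [0. 0. 0.]
  body rect [ 484. -379.] [ 72. 286.] 32
onobl coaster hsv [ 16. 116. 110.] n 284
  coaster rect mm [ 651. -148.] [114. 269.] 34
  cap zmax 0.756 cap mean [ 0.594 -0.065  0.093] top [-0.167  0.714  0.756] top ext [0. 0. 0.]
  body rect [ 705. -136.] [222. 256.] 18
onsq coaster hsv [ 17. 110. 119.] n 745
  coaster rect mm [664. 267.] [105. 261.] 75
  cap zmax 0.756 cap mean [0.543 0.292 0.095] top [-0.167  0.714  0.756] top ext [0. 0. 0.]
  body rect [511. 291.] [ 45. 163.] 86
hex coaster hsv [ 16. 118. 115.] n 626
  coaster rect mm [440.  53.] [ 94. 191.] 19
```

View pics/crops.png

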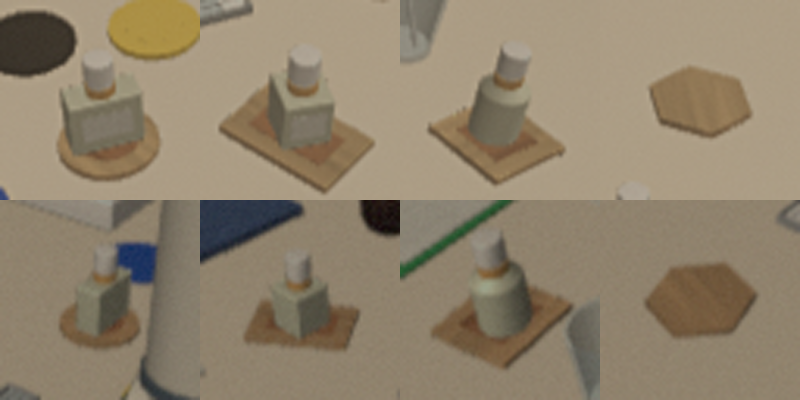

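The crop confirms it. Scene row: oblong bottle on round, square bottle on oblong, round bottle on square, and the empty hex. The discs without bottles are decoys. Next are close wrist views from above each spot.

```bash
python3 - <<'E'
from bench import *
from h import *
ims=[]
for n,p in (("R",(.43,-.29)),("O",(.60,-.068)),("S",(.575,.284)),("H",(.43,.095))):
    move_to([p[0],p[1],.30],[0,1,0,0]); hold(.2)
    r=get_image("wrist");np.savez(f"w{n}.npz",**r);ims.append(r["frame"])
    T=np.linalg.inv(r["view"]);print(n,T[:3,3].round(3),T[:3,2].round(2),np.round(state()["joint_pos"],2))
print(state()["time"],r["camera_matrix"][0])
cv2.imwrite("pics/w4.png",cv2.resize(np.vstack([np.hstack(ims[:2]),np.hstack(ims[2:])]),(800,600),interpolation=cv2.INTER_AREA))
E
```

```text
R [ 0.504 -0.291  0.453] [ 0.28 -0.    0.96] [-0.66 -0.1   1.3  -0.    1.94  0.91]
O [ 0.674 -0.07   0.454] [ 0.27 -0.    0.96] [-0.17  0.13  1.07 -0.    1.95  1.4 ]
S [0.65  0.282 0.454] [ 0.28 -0.    0.96] [ 0.4   0.23  0.95 -0.    1.96  1.98]
H [0.505 0.095 0.453] [0.28 0.   0.96] [ 0.14 -0.31  1.48  0.    1.97  1.71]
5.975 [268.15708264   0.         254.86274423]
```

View pics/w4.png

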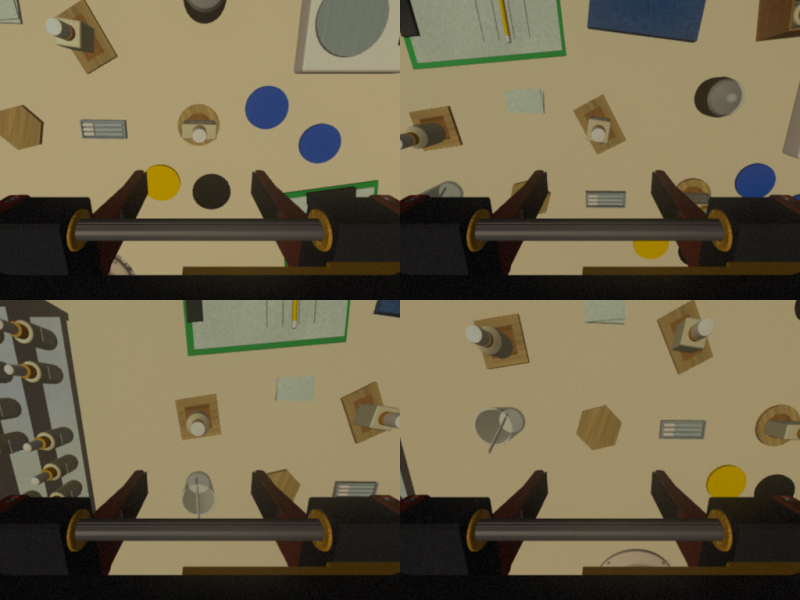

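The wrist views each show one coaster near (253,160) full-res with its bottle, and the other objects are clear of it. The image right is -y and up is +x. Now measure.

```bash
cat > m.py <<'E'
from h import *
def near(r,W,xy,R): return np.hypot(W[...,0]-xy[0],W[...,1]-xy[1])<R
def rect(r,m,z):
    m=cv2.morphologyEx(m.astype(np.uint8),cv2.MORPH_OPEN,np.ones((2,2)))
    uv=np.argwhere(m)[:,::-1];P=cast(r,uv,z).astype(np.float32)*1000
    (c,s,a)=cv2.minAreaRect(P)
    if s[0]<s[1]: s=s[::-1];a+=90
    cc,rad=cv2.minEnclosingCircle(P)
    return np.round(c,1),np.round(s,1),round((a+90)%180-90,1),np.round(cc,1),round(rad,1),len(P)
def wood(r,W,xy,R=.085):
    h=cv2.cvtColor(cv2.GaussianBlur(r["frame"],(3,3),0),cv2.COLOR_BGR2HSV)
    return h
def top(r,W,xy,z,R=.05,tol=.004): return near(r,W,xy,R)&(abs(W[...,2]-z)<tol)
E
python3 - <<'E'
from m import *
C={"R":(.43,-.29),"O":(.60,-.068),"S":(.575,.284),"H":(.43,.095)}
B={"R":("oblong",.056),"O":("square",.05),"S":("round",.058)}
for n,p in C.items():
    r=np.load(f"w{n}.npz");W=world(r);h=cv2.cvtColor(r["frame"],cv2.COLOR_BGR2HSV)
    t=near(r,W,p,.12)&(W[...,2]<.004)
    print(n,"table z",np.median(W[...,2][t]).round(4),W[...,2][t].std().round(4),"hsv table",np.median(h[t],0),"coaster",np.median(h[top(r,W,p,.008,.04,.003)],0),"sat table 95%",np.percentile(h[t][:,1],[5,50,95]),"coaster sat",np.percentile(h[top(r,W,p,.008,.04,.003)][:,1],[5,50,95]))
    print("  depth coaster",*rect(r,top(r,W,p,.008,.08,.004),.008))
    if n in B:
        s=B[n][1]+.008
        print("  body top",*rect(r,top(r,W,p,s,.06,.004),s))
        c=s+.036
        print("  cap top",*rect(r,top(r,W,p,c,.05,.005),c))
E
```

```text
R table z -0.0001 0.0009 hsv table [ 21.  86. 170.] coaster [ 19. 144. 130.] sat table 95% [82. 86. 89.] coaster sat [131. 144. 169.]
  depth coaster [ 427.8 -290.5] [89.  87.8] 89.9 [ 427.8 -290.7] 44.9 1117
  body top [ 426.  -292.6] [64.6 30. ] 88.7 [ 425.7 -292. ] 34.5 587
  cap top [ 426.1 -292. ] [23.4 23. ] -0.1 [ 426.1 -292. ] 12.7 275
O table z -0.0001 0.0009 hsv table [ 22.  84. 160.] coaster [ 19. 146. 115.] sat table 95% [81. 84. 88.] coaster sat [128.95 146.   174.  ]
  depth coaster [598.  -72.3] [109.6  71.8] 27.5 [597.9 -72.6] 64.0 1883
  body top [595.8 -69.2] [43.8 43.7] -8.5 [595.7 -69.5] 29.3 500
  cap top [596.2 -68.8] [24.7 23.8] 89.9 [596.  -69.1] 12.9 270
S table z -0.0001 0.0009 hsv table [ 22.  83. 158.] coaster [ 19.  145.5 119. ] sat table 95% [80. 83. 87.] coaster sat [121.95 145.5  173.  ]
  depth coaster [590.9 283.1] [85.9 85.8] 8.4 [590.5 283.1] 59.2 1892
  body top [589.1 284.3] [33.7 23.4] 89.9 [584.4 284.5] 18.0 137
  cap top [584.1 284.7] [24.2 24. ] -0.1 [584.3 283.9] 12.9 283
H table z -0.0001 0.0009 hsv table [ 21.  86. 158.] coaster [ 20. 145. 120.] sat table 95% [82. 86. 89.] coaster sat [138. 145. 152.]
  depth coaster [422.9  95.2] [100.5  87.1] 43.6 [422.5  95.4] 50.4 2343
```

Measurements agree with the given sizes: coasters are 89 mm, 109.6x71.8, 85.9 and 87.1 mm across flats, and caps are about 25 mm. Order of moves is round to spare, square to square, oblong to oblong, then round to round. First, park the round bottle.

```bash
cat > a.py <<'E'
from bench import *
from m import *
def q(deg): a=np.radians(deg)/2; return [0,np.cos(a),np.sin(a),0]
def ft(tag): s=state();print(tag,"t%.1f"%s["time"],"F",np.round(s["ft_force"],1),"gap %.4f"%s["finger_gap"],"tcp",np.round(s["ee_pos"],4))
def pick(xy,h,psi):
    z=.008+h+.012
    move_to([*xy,.25],q(psi)); move_l([*xy,z],.12); ft("at"); close(); hold(.2); ft("closed")
    move_l([*xy,z+.005],.03); move_l([*xy,.23],.15); ft("up"); return z
def place(xy,z,psi):
    move_to([*xy,.23],q(psi)); hold(.2); move_l([*xy,z+.012],.12); move_l([*xy,z],.02); hold(.3); ft("down")
    gripper_open(); hold(.2); move_l([*xy,.16],.1); ft("left")
def look(n,cam,xy,hs):
    "view from psi=0; report each body top / cap near xy"
    move_to([*cam,.30],q(0)); hold(.2); r=get_image("wrist"); np.savez(n+".npz",**r); cv2.imwrite(f"pics/{n}.png",r["frame"]); W=world(r)
    print(" coaster",*rect(r,top(r,W,xy,.008,.08,.004),.008))
    for h in hs: print(" body",*rect(r,top(r,W,xy,h+.008,.06,.004),h+.008),"\n cap",*rect(r,top(r,W,xy,h+.044,.05,.005),h+.044))
E
python3 - <<'E'
from a import *
z=pick((.5842,.2843),.058,0)
place((.4229,.0953),z,0)
look("v1",(.43,.095),(.4229,.0953),[.058])
E
```

```text
at t8.5 F [-0.5 -0.1  0.5] gap 0.0876 tcp [0.5847 0.2845 0.0792]
closed t9.7 F [ 0.4  0.2 -0.7] gap 0.0252 tcp [0.5842 0.2843 0.0779]
up t11.2 F [ 0.3  0.6 -2.5] gap 0.0255 tcp [0.5839 0.2842 0.2285]
down t14.7 F [-0.6 -0.7 -2.2] gap 0.0254 tcp [0.4229 0.0953 0.078 ]
left t16.9 F [-0.8 -0.3 -0.4] gap 0.0878 tcp [0.4226 0.0952 0.1592]
 coaster [422.3  95.3] [98.7 88.3] -76.3 [422.5  95.1] 50.3 1556
 body [428.   94.3] [32.4 23.6] -89.4 [424.4  94.5] 17.9 132 
 cap [422.8  94.2] [24.7 24.1] -0.0 [423.1  94.6] 12.9 283
```

View pics/v1.png

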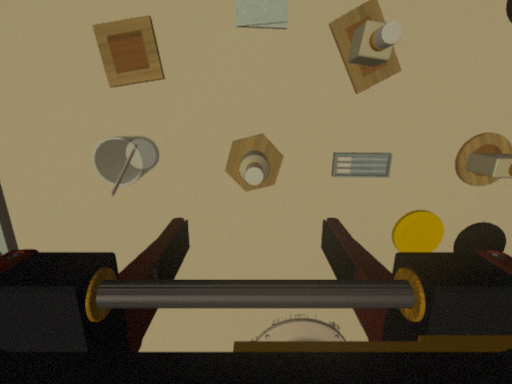

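The round bottle stands upright at (255,172), centred on the spare to within a millimetre. I'll make the set-down touch-sensitive, then move the square bottle.

```bash
python3 - <<'E'
s=open("a.py").read()
s=s.replace('move_l([*xy,z],.02); hold(.3); ft("down")','''move_l([*xy,z+.001],.02); hold(.3); f0=state()["ft_force"][2]; ft("low")
    for k in range(7):
        move_l([*xy,z+.0005-.0005*k],.02); hold(.1)
        if state()["ft_force"][2]>f0+1.5: break
    ft("down")''')
open("a.py","w").write(s)
E
python3 - <<'E'
from a import *
z=pick((.5960,-.0690),.050,0)
place((.5907,.2831),z,16.9)
look("v2",(.575,.284),(.5907,.2831),[.050])
E
```

```text
at t20.4 F [0.7 0.4 0.2] gap 0.0877 tcp [ 0.5965 -0.0691  0.071 ]
closed t21.6 F [-0.4  0.6 -0.6] gap 0.0256 tcp [ 0.5959 -0.0689  0.0699]
up t23.1 F [-0.7  0.7 -2. ] gap 0.0256 tcp [ 0.5956 -0.0689  0.2286]
low t27.0 F [-0.3 -0.1 -2.3] gap 0.0253 tcp [0.5908 0.2831 0.0712]
down t28.0 F [-0.8 -0.4  0.6] gap 0.0257 tcp [0.5908 0.2832 0.0699]
left t30.4 F [0.3 0.2 0. ] gap 0.0878 tcp [0.5903 0.283  0.1589]
 coaster [590.9 283.1] [86.  85.8] 8.4 [591.1 282.9] 59.9 1783
 body [590.2 283. ] [43.7 43.5] 8.2 [589.7 282.8] 28.8 547 
 cap [590.9 282.8] [24.2 24.1] -0.0 [590.5 283.1] 12.7 279
```

View pics/v2.png

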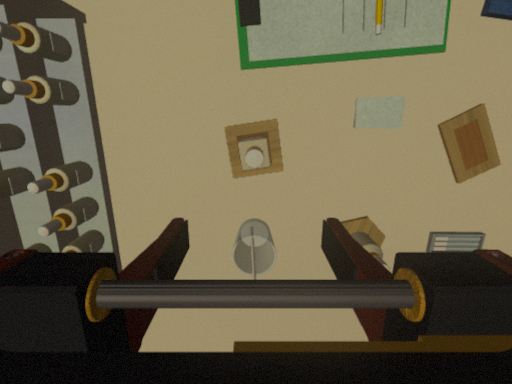

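The square bottle is centred on the square coaster at (254,152), within 1 mm and 0.2°. Next are the oblong and then the round bottle.

```bash
python3 - <<'E'
from a import *
z=pick((.4261,-.2922),.056,61.2)
place((.5980,-.0724),z,0)
look("v3",(.60,-.068),(.5980,-.0724),[.056])
b=rect
E
```

```text
at t35.0 F [-0.4  0.8 -0.2] gap 0.0874 tcp [ 0.4265 -0.2925  0.077 ]
closed t36.1 F [-0.1  0.1 -1.3] gap 0.0256 tcp [ 0.4261 -0.2922  0.0759]
up t37.6 F [ 0.3  0.1 -2. ] gap 0.0258 tcp [ 0.4258 -0.292   0.2287]
low t41.5 F [-0.2  0.2 -2.4] gap 0.0253 tcp [ 0.5981 -0.0724  0.0772]
down t42.6 F [-1.   0.2  0.8] gap 0.0254 tcp [ 0.5981 -0.0724  0.0759]
left t44.8 F [ 0.5  0.1 -1. ] gap 0.0878 tcp [ 0.5976 -0.0723  0.159 ]
 coaster [597.8 -72.3] [110.   71.7] 27.6 [598.4 -72.9] 64.0 1824
 body [598.3 -74.2] [65.2 29.6] 27.6 [598.3 -74.4] 34.6 546 
 cap [597.9 -73.8] [24.6 24.1] -0.0 [598.1 -73.9] 12.8 283
```

View pics/v3.png

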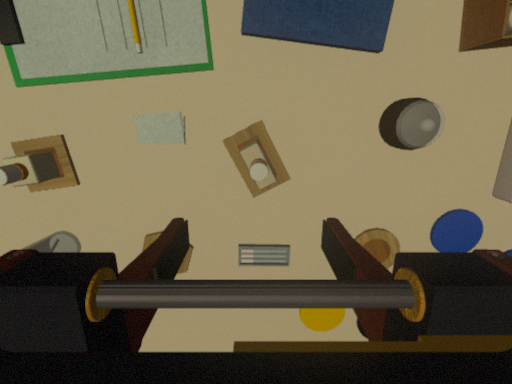

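The oblong bottle lies lengthways on its coaster at (257,160), off by about 1.5 mm and 0°. The round coaster is free at (377,250), so the round bottle goes there now.

```bash
python3 - <<'E'
from a import *
z=pick((.4229,.0945),.058,0)
place((.4278,-.2906),z,0)
look("v4",(.43,-.29),(.4278,-.2906),[.058])
movej([-1.383,0.091,1.231,0,1.82,-0.057]); hold(.3)
cv2.imwrite("pics/end.png",get_image("scene")["frame"]); ft("end")
E
```

```text
at t48.2 F [ 1.1 -0.8  0.3] gap 0.0879 tcp [0.4234 0.0946 0.0789]
closed t49.4 F [ 0.6  0.1 -0.8] gap 0.0254 tcp [0.4228 0.0945 0.0779]
up t50.9 F [ 0.2 -0.3 -1.5] gap 0.0251 tcp [0.4226 0.0945 0.2288]
low t54.8 F [ 0.5 -0.9 -1.4] gap 0.0257 tcp [ 0.4278 -0.2907  0.0791]
down t55.9 F [-0.7  1.1  2.2] gap 0.0253 tcp [ 0.4279 -0.2906  0.0779]
left t58.1 F [-0.3 -0.1 -0.2] gap 0.0881 tcp [ 0.4275 -0.2904  0.1591]
 coaster [ 427.3 -290.6] [88.6 87.4] 90.0 [ 427.8 -290.5] 44.9 1420
 body [ 432.8 -290.4] [33.8 22.8] -87.2 [ 428.8 -290.9] 17.7 127 
 cap [ 428.5 -291.2] [24.4 24. ] 0.0 [ 428.1 -291.2] 12.9 287
end t60.9 F [-0.6 -0.4  0.4] gap 0.0878 tcp [ 0.1457 -0.5818  0.2307]
```

View pics/end.png

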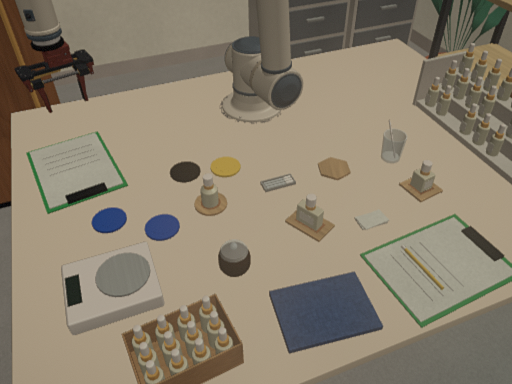

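The final scene shows round on round (209,192), oblong on oblong (311,213) and square on square (424,178). The hex is empty at (334,168), and the jar (235,258) and beaker (393,147) are unmoved.

```bash
python3 -c "
from bench import *
print(job_done())"
```

```text
the job is handed in; nothing more can be done
None
```

The job is handed in at about 61 s robot time: each bottle stands upright within about 2 mm of the middle of its own coaster, the oblong one lengthways, the spare is empty, and the jar and beaker are where they stood.

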